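# Clear the mould's rim and feel its seam with the tapered blade

### The arm

A 6-joint arm with a two-finger parallel gripper is mounted at the origin on the work surface. World frame = base frame: x ahead of the robot, y to its left, z up, the work surface at z = 0. Lengths are in m, angles in rad, forces in N, time in s.
With the tool pointing down it reaches from about 0.375 to 0.9 m from the base axis. Payload 3.1 kg.
Tool frame: the origin (TCP) lies midway between the tips of the shut fingers; the grasp point (between the pads) lies 19 mm behind it; z points along the fingers, y is the line along which they close (so a half turn about z gives the same grasp; the last joint's range is limited). The gripper opens to 85 mm and grips with 20 to 120 N. Pads are 22 mm wide; open, the fingers measure 114 mm over their backs; the gripper's body (76 mm by 85 mm) begins 54 mm behind the grasp point. The pads swing forward as they close: fully open they stand 13 mm farther back than shut.
Start: joints at [-1.395, 0.527, 1.433, -0, 1.181, -0.178], TCP at [0.217, -0.586, 0.231] pointing down, gripper open.
Joint ranges: [-3.08, 3.08], [-0.75, 2.2], [0.22, 2.44], [-1.43, 4.57], [0, 2.65], [-2.85, 2.85]. Speed limits (rad/s): [2.79, 2.79, 3.14, 3.14, 3.14, 3.14].

### API

Orientations are given as a unit quaternion [x, y, z, w].
In Python, from station import manip gives the robot as it stands.
- The arm moves only by the tool move_arm, never from a script. Its argument "increments" is a list that holds one entry, the list of rows, each a list of 5 numbers: the gripper's target within -1 to 1 (shut at 1, half-way at 0, fully open at -1), then the shift along the world's x, y, z in m, then the turn about the world's z in degrees. In form: [[[fingers, dx, dy, dz, twist], ...]]. A call has 1 to 8 rows; each row shifts and turns the commanded pose from where the row before left it; what a row does not reach is not made up. A row lasts 1/10 s, in which the tool goes at most 50 mm and 8.59 degrees, less where a joint would pass 70% of its speed; a pose out of reach is approached as far as the arm can. A call with a gripper value outside its range is refused whole. The fingers move at their own pace and stop on an object; "newtons" is the grip in N (left out, the last holds). Time passes only in rows, so rows that do not move let the fingers close. It gives the time, the measured TCP pose, the force, the opening and the grip force at its end, in the units of the state.
- manip.sense(): the state, without advancing time (a new reading comes with each control period).
- manip.snapshot(name): name is "scene" or "top" or "wrist"; returns a dict with "img" (384x512x3 uint8, red, green, blue), "fx", "fy", "cx", "cy" (pixels), "world_to_cam" (4x4, takes a point from world to camera coordinates); the wrist camera has in their place "tool_from_camera" (4x4, takes a point from camera to tool coordinates, whose origin is the TCP and whose axes are the flange's). Camera axes: x right, y down, z forward; pixel columns grow to the right and rows downward; lengths in m; the calibration is good to about 2 mm. A picture is of the moment at which its call begins: read the wrist's pose just before it. There is no depth.
- manip.sign_off(): hands the job in; it is judged then, once.
Trained networks look in the newest picture that a camera, given by its name, has taken for a name from the list of things; names that differ only in an ending like _2 or _b are one class to them, and where a whole thing is asked for, a point or a joint stands for the part that bears it (a point fixed in the world has none). Each returns a list of dicts, best first, with "confidence" (0 to 1); they miss things now and then, are a little off and sometimes report something else, mostly with a low value. They report only what shows in the picture. A call takes as long as a camera call. They do not tell look-alikes from the thing itself.
- manip.spot_in(label, camera): "xyz" ([x, y, z] in m, in world coordinates, good to about 4 mm: the middle of the surface that is visible of it).
- manip.mark_of(label, camera): "xyz" ([x, y, z] in m, in world coordinates, good to about 4 mm: a listed point, or the origin of a listed thing).
The state is a dict: "t": time; "q": joint angles; "qd": joint speeds; "tau": joint torques, N m; "tcp_pos": TCP position; "tool_rot": TCP orientation; "force": force on the tool from outside, world axes, zero at the start; "ft_torque": the same for the moment, N m; "finger_gap": opening from 0.0 (shut) to 1.0 (fully open); "gripper_force": force on a finger pad.
Only numpy, scipy, OpenCV 4.12 (cv2) and the standard library are available. Lean on these libraries where they do the work, as an engineer would, in place of code of your own. Each camera call takes 0.05 s, during which the arm holds its last target. There are 200 camera calls.

### The job

With the scraper block, and not with the fingers or the blade, wipe the three plaster crumbs off the top of the two-part mould, over the wider half's outer edge and away from the seam, and stand the scraper upright on the bench again. Then draw the tapered steel blade out of its rack and slide it straight down into the seam between the two mould halves until it drags snugly on both and only just eases the sprung half back; do not ram it home. Finish while still gripping the blade at that depth in the seam (do not let go), and leave the plaster head, the jar and the cup alone.

Things in the scene. Friction and masses are not known exactly. Their poses are not given: they have to be found in the camera images.
- mould: Two-part plaster mould on a base board fixed to the bench, turned up to 0.45 rad. Origin: on the bench under the seam; z up; the seam runs along x. Both halves are 110 mm long (x -55 to +55), flat tops level, 102 mm above the bench. Sprung half: 38 mm thick, y from -38 to 0, behind it springs and a post 87 mm high (y -68 to -58). Wider half, 70 mm thick, on the +y side.
- seam (a point): Mid-length of the seam, level with the mould's top, 3 mm to +y of the sprung half's face at rest; axes as the mould's. The wider half's seam face stands at mould y = +3 to +6 mm (differs every time), so the parallel seam is 3 to 6 mm wide. Its top edges are bevelled 6 mm at 45 degrees: a V mouth 15 to 18 mm wide. The seam is 90 mm deep from the top.
- sprung_half (a joint): How far the sprung half is pushed back on the carriage, along the mould's -y: 0 at rest, up to 0.008 m. Springs press 2 N at rest, 2.5 N more per mm. Snug: pushed back about 1 mm (0.3 to 1.9). The reading is noisy, so go by feel too: the blade sinks freely, drags with about 2 N once both halves touch it, with 3 to 5 N when snug (some 12 mm deeper), and over 7 N is too deep.
- chip0: Plaster crumb, 20 x 28 x 14 mm, 11 g, loose on top of the mould's wider half. Origin: centre of its underside, z up at the start.
- chip1: Second crumb, the same.
- chip2: Third crumb, the same. The three lie in a row along the seam about 36 mm apart, clear of the bevel: between 15 and 70 mm to +y of the sprung half's face.
- scraper: Wooden scraper block standing loose on the bench, about 160 g, 75 mm high. Foot 120 (x) x 30 (y) x 20 mm high; above it a grip 90 (x) x 24 mm (y), 20 to 75 mm above the bench, taken across its thickness from above. Origin: centre of its underside. It stands left or right of the mould, the blade's rack on the other side.
- blade: Steel blade standing point down in the rack, about 120 g. Origin: middle of the tip's edge; z up towards the handle, x across its 30 mm width, y across its thickness. 2 mm thick at the tip, growing by 0.08 mm per mm to 8.6 mm at 82 mm, where a guard sits (40 x 26 x 4 mm). Above it a wooden handle 34 (x) x 20 mm (y), 86 to 146 mm above the tip, taken across its thickness from above.
- blade_grip (a point): Point in the middle of the blade's handle, 120 mm above the tip. Axes as the blade's.
- rack: Fixed wooden block 100 (x) x 80 (y) x 88 mm high with an upright slot 37 x 13 mm through its middle, in which the blade hangs by its guard, tip 6 mm above the bench. Origin: centre of its underside.
- head: Plaster puppet head, 76 mm wide, 95 mm high, a bystander beyond the mould. Origin: centre of its underside.
- jar: Glass jar, 52 mm wide, 70 mm high, a bystander beyond the mould. Origin: centre of its underside.
- cup: White plastic cup, 72 mm wide, 85 mm high, a bystander beyond the mould. Origin: centre of its underside.
- gutter (a point): Middle of the crumb gutter that the 6 mm thick base board makes beside the wider half, on the board's top. Axes as the mould's; mould y = +102 mm. The wider half's outer face is at mould y = +73 to +76; the gutter runs from there to a lip, 24 mm high, at y = +128 to +134. Crumbs wiped to +y fall here.
- carriage (a joint): Both halves and the post ride on a thin aluminium carriage that floats along the mould's y: 0 at the start, -0.006 to 0.006 m, centred by a weak spring (0.2 N per mm). So a blade a little off centre shifts the whole mould aside until it touches both halves; a light rub on one side alone is not yet snug.
There are look-alikes about, which are no part of the job. Several things have the shape of the blade; the one meant has the colours described above.

How it is judged:
On the way, in this order (a step that is already met when the one before it is completed fails the run):
1. all three crumbs are off the mould's top, on the wider half's outer side, with the blade still in its rack (z of each of chip0, chip1, chip2 in the frame of mould below 0.07 m and horizontal distance between blade and rack below 0.02 m and y of each of chip0, chip1, chip2 in the frame of mould above 0.05 m), for 0.2 s.
2. the scraper stands upright on the bench, let go (height (world z) of scraper below 0.01 m and angle between scraper's own z axis and vertical below 0.2 rad and contact force between scraper and the fingers below 0.2 N), for 0.2 s.
At the end, for the whole second after the job is handed in: The fingers grip the blade (over 2 N), upright within 0.15 rad, still, tip 10 mm or more below the mould's top, the mould pressing on it (over 2 N), sprung half pushed back 0.3 to 1.9 mm; crumbs 32 mm or more below the mould's top, beyond the wider half; scraper upright on the bench (value of joint sprung_half between 0.0003 and 0.0019 m and contact force between blade and mould above 2 N and z of blade in the frame of mould below 0.092 m and x of blade in the frame of mould between -0.05 and 0.05 m and y of blade in the frame of mould between -0.012 and 0.016 m and angle between the z axis of blade and the z axis of mould, either way round below 0.15 rad and contact force between blade and the fingers above 2 N and linear speed of blade below 0.01 m/s and z of each of chip0, chip1, chip2 in the frame of mould below 0.07 m and height (world z) of scraper below 0.01 m and angle between scraper's own z axis and vertical below 0.2 rad and y of each of chip0, chip1, chip2 in the frame of mould above 0.05 m); the arm keeps its last pose, push and grip.
It fails at once if a crumb pushed with the fingers or the arm (contact force between any of chip0, chip1, chip2 and the arm above 1 N or contact force between any of chip0, chip1, chip2 and the fingers above 1 N).
It fails at once if a crumb pushed with the blade (contact force between any of chip0, chip1, chip2 and blade above 0.5 N).
It fails at once if the blade rammed home: sprung half pushed back over 3 mm (value of joint sprung_half above 0.003 m).
It fails at once if the head, jar or cup disturbed (distance of any of head, jar, cup from where it was at the start of the episode above 0.03 m).
It also fails if it takes over 72 s, if anything falls off the work surface, if the arm or the gripper's body presses on something with over 40 N, if the wrist force passes 120 N, or if a joint passes its speed limit or range.

## Working session

There is one attempt and no reset: what is moved stays moved. The work goes in short steps, Python scripts to look and compute and a tool call to move; the robot and the scene stay as the last step left them, time stands still between calls to the robot, and variables do not carry over. Pictures are saved under pics/ and viewed, at most 10 in all, crops included, and the job is handed in when it is done.

Besides the shell and the picture viewer there is one more tool, called in YAML: its name, and indented under it one key for each argument. move_arm: Moves the arm, as the interface text tells. Its arguments: {"type":"object","properties":{"increments":{"type":"array","items":{"type":"array","items":{"type":"array","items":{"type":"number"}}}},"newtons":{"type":"number"}},"required":["increments"]}

```bash
mkdir -p pics; ls
cat > h.py <<'E'
from station import manip
import numpy as np, cv2
def snap(cam,name=None):
    s=manip.sense(); p=manip.snapshot(cam)
    if name: cv2.imwrite('pics/'+name,p['img'][:,:,::-1])
    return s,p
def proj(p,X):
    c=p['world_to_cam']@np.r_[X,1]; return np.array([p['fx']*c[0]/c[2]+p['cx'],p['fy']*c[1]/c[2]+p['cy']])
def onz(p,u,v,z):
    W=np.linalg.inv(p['world_to_cam']); d=W[:3,:3]@[(u-p['cx'])/p['fx'],(v-p['cy'])/p['fy'],1]; o=W[:3,3]
    return o+d*(z-o[2])/d[2]
def wristify(s,p):
    from scipy.spatial.transform import Rotation as R
    T=np.eye(4);T[:3,:3]=R.from_quat(s['tool_rot']).as_matrix();T[:3,3]=s['tcp_pos']
    p['world_to_cam']=np.linalg.inv(T@p['tool_from_camera']); return p
E
python3 - <<'E'
from h import *
S=[]
for c in ('scene','top'):
    s,p=snap(c); S.append(p['img'])
    for n in 'mould seam chip0 scraper blade blade_grip rack gutter head jar cup'.split():
        for d in manip.mark_of(n,c)[:4]: print(c,n,np.round(d['xyz'],3),round(d['confidence'],2),np.round(proj(p,d['xyz'])))
cv2.imwrite('pics/top.png',cv2.resize(S[1],(800,600))[:,:,::-1])
cv2.imwrite('pics/scene.png',cv2.resize(S[0],(800,600))[:,:,::-1])
print(manip.sense())
E
```

```text
pics
scene mould [ 0.496 -0.018 -0.001] 0.7 [240. 204.]
scene seam [ 0.496 -0.018  0.104] 0.72 [239. 176.]
scene chip0 [0.452 0.023 0.104] 0.67 [262. 172.]
scene chip0 [0.489 0.028 0.105] 0.65 [256. 181.]
scene chip0 [0.527 0.026 0.103] 0.54 [247. 190.]
scene blade [0.39  0.38  0.015] 0.8 [397. 239.]
scene blade [0.525 0.029 0.104] 0.6 [248. 190.]
scene blade_grip [0.472 0.284 0.129] 0.72 [356. 213.]
scene blade_grip [0.323 0.249 0.011] 0.63 [357. 202.]
scene blade_grip [0.462 0.481 0.004] 0.57 [429. 283.]
scene rack [0.483 0.084 0.003] 0.46 [274. 215.]
scene gutter [0.489 0.085 0.004] 0.74 [274. 217.]
scene gutter [0.454 0.022 0.102] 0.67 [261. 173.]
scene gutter [0.524 0.028 0.102] 0.49 [248. 190.]
scene head [0.709 0.212 0.001] 0.72 [271. 307.]
scene jar [ 0.703 -0.234  0.001] 0.85 [129. 218.]
scene cup [ 0.741  0.011 -0.001] 0.77 [190. 273.]
top mould [ 0.494 -0.016 -0.001] 0.95 [273. 202.]
top seam [ 0.499 -0.018  0.099] 0.56 [275. 199.]
top chip0 [0.532 0.027 0.102] 0.59 [259. 188.]
top chip0 [ 0.497 -0.016  0.002] 0.58 [273. 201.]
top chip0 [0.458 0.023 0.101] 0.53 [261. 213.]
[... 772 characters left out ...]

{'t': 1.2, 'q': array([-1.39449750e+00,  5.27495843e-01,  1.43270672e+00,  2.15814320e-05,
        1.18136819e+00, -1.78479097e-01]), 'qd': array([-6.84328275e-05,  1.59061629e-03,  1.34617450e-03, -3.03529319e-04,
       -8.38903661e-04,  1.52709504e-03]), 'tau': array([-4.74363769e-04, -4.42333210e+01, -1.78419703e+01, -2.23507786e-04,
        9.19634804e-04, -4.55497101e-06]), 'tcp_pos': array([ 0.21715655, -0.58604466,  0.23131081]), 'tool_rot': array([9.84308514e-01, 1.76456081e-01, 9.97087654e-06, 1.09616704e-05]), 'force': array([ 0.50955324, -0.49837694, -0.29403362]), 'ft_torque': array([ 0.0258255 , -0.02239878, -0.01228545]), 'gripper_force': 0.0, 'finger_gap': 0.994207714270401}
```

View pics/top.png

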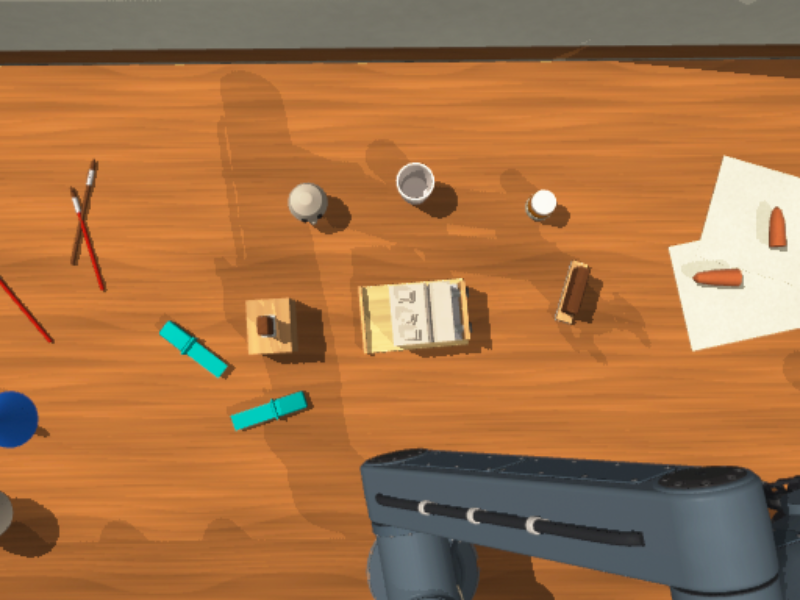

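View pics/scene.png

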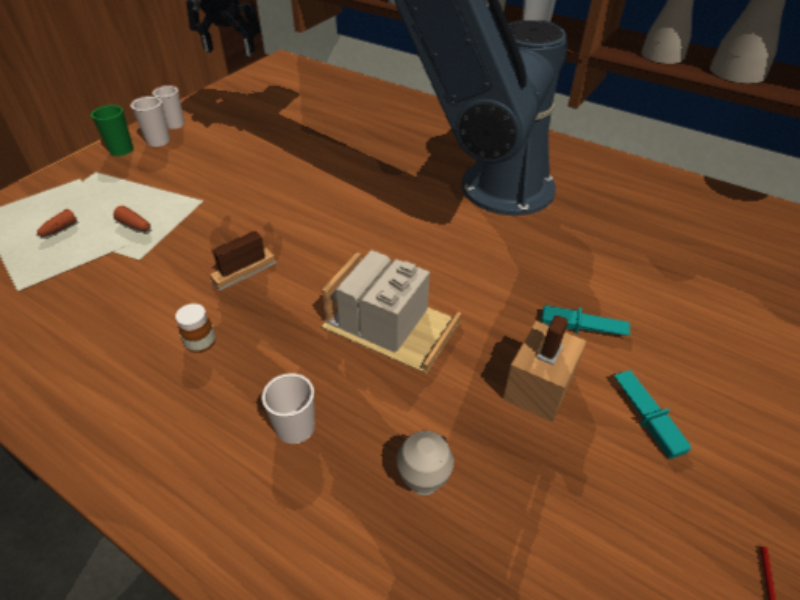

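The top picture shows the mould at about (415,315), with its seam at x≈430 px and the wider half and gutter on the left. The scraper is at (573,292). Candidates for the blade:
- (267,326): brown handle and steel, standing in the rack. This is the real one.
- (193,349) and (270,410): teal look-alikes lying on the bench.

The rack at (270,325) is on the left, and the head, cup and jar are beyond the mould. I'll check the blade choice in a close crop later, and go above the scraper first.

move_arm:
  increments:
    - [[-1, 0.036, 0.034, 0.005, -6], [-1, 0.036, 0.034, 0.005, -6], [-1, 0.036, 0.034, 0.005, -6], [-1, 0.036, 0.034, 0.005, -6], [-1, 0.036, 0.034, 0.005, -6], [-1, 0.036, 0.034, 0.005, -6], [-1, 0.036, 0.034, 0, -6], [-1, 0.036, 0.034, 0, -2]]

```text
t: 2.0
tcp_pos: [0.5065, -0.3126, 0.2618]
tool_rot: [0.978, -0.206, 0.0, 0.0]
force: [0.5, -1.0, -1.0]
finger_gap: 0.998
gripper_force: 0.0
```

Run:
```python
from h import *
s,p=snap('wrist','w1.png'); p=wristify(s,p)
print(s['tcp_pos'],s['tool_rot'],s['q'],s['force'])
for n in ['scraper']:
    for d in manip.mark_of(n,'wrist')[:3]: print(n,d,proj(p,d['xyz']))
s,t=snap('top'); im=t['img'][160:240,150:400]; a=cv2.resize(im,None,fx=3.2,fy=3.2,interpolation=cv2.INTER_CUBIC)
b=cv2.resize(p['img'],(427,320))
c=np.zeros((576,800,3),np.uint8); c[:256]=a; c[256:,:427]=b
for X in [(0.494,-0.016,0.102),(0.473,0.283,0)]: print(proj(t,X))
cv2.imwrite('pics/c1.png',c[:,:,::-1])
```

```text
[ 0.50653357 -0.31258503  0.26177327] [ 9.78467051e-01 -2.06402459e-01  4.23919954e-04  2.73765155e-04] [-7.40466016e-01  4.53657222e-01  1.47554454e+00 -4.40239853e-05
  1.21138247e+00  1.24613945e+00] [ 0.49959861 -1.03107087 -0.97175816]
scraper {'xyz': [0.5359, -0.2922, 0.0004], 'confidence': 0.89} [233.56404026 146.06013843]
[274.03202071 200.52927907]
[175.22821863 209.55938675]
```

View pics/c1.png

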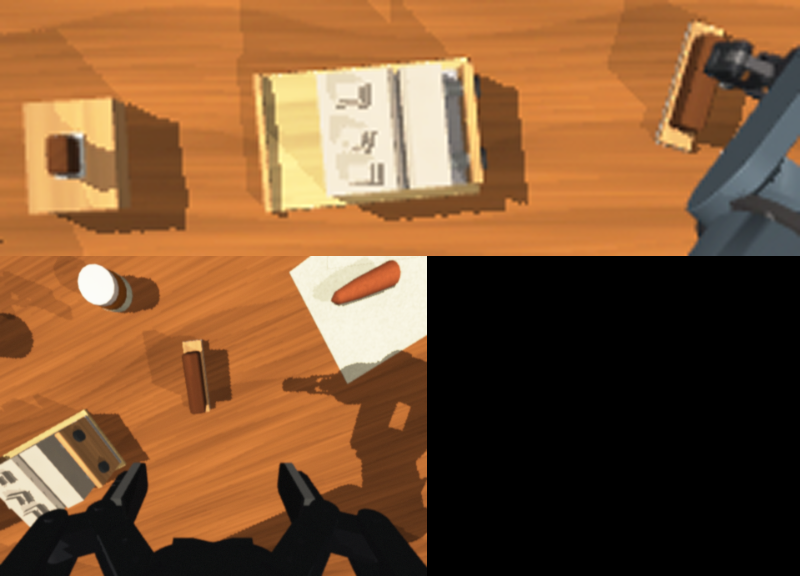

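The crop confirms the brown-handled blade in the rack. The wrist view shows the scraper at about (195,380) in the crop, leaning slightly from the tool axis.

Run:
```python
from h import *
s,p=snap('wrist'); p=wristify(s,p); img=p['img']
print(p['tool_from_camera'].round(3))
sx=512/427
P=[onz(p,u*sx,(v-256)*sx,0.075) for u,v in ((183,352),(190,412),(199,350),(205,408))]
for q in P: print(q.round(4))
for a,b in ((0,1),(2,3)): d=P[a]-P[b]; print(np.degrees(np.arctan2(d[1],d[0])),np.linalg.norm(d))
print(np.mean(P,0))
hsv=cv2.cvtColor(img,cv2.COLOR_RGB2HSV)
x0,y0,x1,y1=195,90,275,200
print(hsv[150,232],hsv[110,238],hsv[150,180])
cv2.imwrite('pics/w2.png',cv2.resize(img[80:210,170:300],(780,780*130//130))[:600,:,::-1])
```

```text
[[-0.    -0.945 -0.327  0.086]
 [ 1.    -0.     0.001 -0.   ]
 [-0.001 -0.327  0.945 -0.143]
 [ 0.     0.     0.     1.   ]]
[ 0.584  -0.3008  0.075 ]
[ 0.5015 -0.2727  0.075 ]
[ 0.5777 -0.3222  0.075 ]
[ 0.4983 -0.2959  0.075 ]
-18.815935467726934 0.08717275623375131
-18.284413597595645 0.08360682324702823
[ 0.54040537 -0.29789409  0.075     ]
[ 10 187 120] [ 18 135 245] [ 13 184 191]
```

View pics/w2.png

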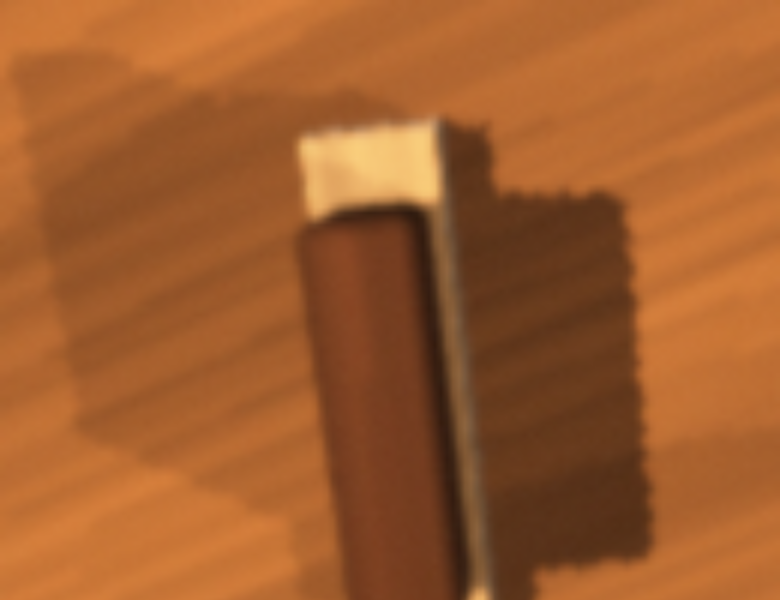

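The scraper lies at about −18.5° yaw, centred near (0.538, −0.295), and its grip and foot show clearly.

move_arm:
  increments:
    - [[-1, 0.032, 0.017, 0, 5], [-1, 0, 0, -0.045, 0], [-1, 0, 0, -0.045, 0], [-1, 0, 0, -0.045, 0], [-1, 0, 0, -0.045, 0], [-1, 0, 0, -0.03, 0], [-1, 0, 0, -0.014, 0], [-1, 0, 0, 0, 0]]

```text
t: 3.0
tcp_pos: [0.5353, -0.2976, 0.0354]
tool_rot: [0.987, -0.163, -0.002, -0.001]
force: [-0.0, 0.4, -0.5]
finger_gap: 1.003
gripper_force: 0.0
```

move_arm:
  increments:
    - [[1, 0, 0, 0, 0], [1, 0, 0, 0, 0], [1, 0, 0, 0, 0], [1, 0, 0, 0, 0], [1, 0, 0, 0, 0]]
  newtons: 50

```text
t: 3.5
tcp_pos: [0.5378, -0.2975, 0.0387]
tool_rot: [0.987, -0.162, 0.001, 0.001]
force: [-0.9, 1.7, 5.9]
finger_gap: 0.274
gripper_force: 49.8
```

Run:
```python
from h import *
import json
s=manip.sense(); print(s['tcp_pos'],s['tool_rot'],s['finger_gap'],s['gripper_force'])
# mould angle from top image: seam dark line & board edges
s,p=snap('top'); im=p['img']
c=cv2.resize(im[165:240,215:325],None,fx=7,fy=7,interpolation=cv2.INTER_CUBIC)
cv2.imwrite('pics/m1.png',c[:,:,::-1])
for n in ('seam','mould','gutter','chip0'):
  for d in manip.mark_of(n,'top')[:4]:print(n,d)
```

```text
[ 0.5378222  -0.29746991  0.03869585] [ 9.86786050e-01 -1.62024488e-01  9.67116395e-04  6.49143173e-04] 0.2737872978601791 49.785348773002625
seam {'xyz': [0.4981, -0.0155, 0.0988], 'confidence': 0.59}
mould {'xyz': [0.4958, -0.0172, -0.0018], 'confidence': 0.93}
gutter {'xyz': [0.4838, 0.0831, 0.0067], 'confidence': 0.92}
gutter {'xyz': [0.4906, 0.0286, 0.0995], 'confidence': 0.74}
gutter {'xyz': [0.4733, 0.2818, 0.0007], 'confidence': 0.21}
chip0 {'xyz': [0.5306, 0.0278, 0.1032], 'confidence': 0.66}
chip0 {'xyz': [0.4564, 0.0215, 0.1001], 'confidence': 0.63}
chip0 {'xyz': [0.4926, 0.0272, 0.1009], 'confidence': 0.38}
```

View pics/m1.png

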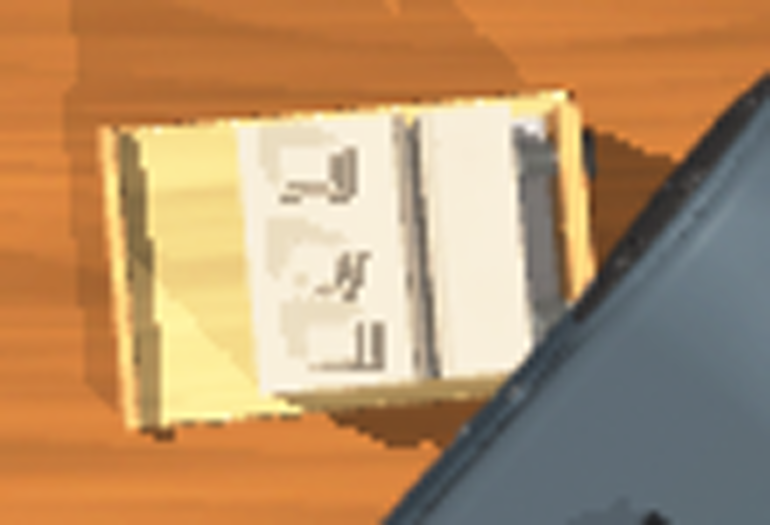

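The crop shows the wider half's top from x≈240 to 410, the seam at about (420,240), the gutter at x≈190 and three crumbs at x≈340. The mould is turned by about 5°.

Run:
```python
from h import *
s,p=snap('top')
f=lambda u,v,z: onz(p,215+u/7,165+v/7,z)
def L(a,b,z):
    A,B=f(*a,z),f(*b,z); d=A-B; print(A.round(4),B.round(4),np.degrees(np.arctan2(d[1],d[0])).round(1))
L((105,128),(130,428),.024)   # lip left edge
L((238,125),(262,392),.102)   # outer edge wider half
L((393,118),(415,380),.102)   # bevel edge wide half
L((422,112),(442,375),.102)   # bevel edge sprung half
L((515,110),(535,365),.102)   # back of sprung
L((570,92),(105,128),.02)
W=np.linalg.inv(p['world_to_cam']);print(W.round(3))
```

```text
[0.5502 0.1136 0.024 ] [0.4208 0.1039 0.024 ] 4.3
[0.5454 0.0551 0.102 ] [0.4362 0.0464 0.102 ] 4.6
[ 0.5476 -0.0084  0.102 ] [ 0.4404 -0.0161  0.102 ] 4.1
[ 0.55   -0.0203  0.102 ] [ 0.4423 -0.0271  0.102 ] 3.7
[ 0.5504 -0.0584  0.102 ] [ 0.446  -0.0652  0.102 ] 3.7
[ 0.5641 -0.0878  0.02  ] [0.5505 0.1138 0.02  ] -86.1
[[-0.011 -0.999  0.047  0.445]
 [-1.     0.01  -0.009  0.036]
 [ 0.009 -0.047 -0.999  1.513]
 [ 0.     0.     0.     1.   ]]
```

move_arm:
  increments:
    - [[1, 0, 0, 0.03, 0], [1, 0, 0, 0.045, 0], [1, 0, 0, 0.045, 0], [1, -0.006, 0.03, 0.025, 5], [1, -0.007, 0.04, 0, 6], [1, -0.007, 0.045, 0, 6], [1, -0.007, 0.045, 0, 6], [1, -0.007, 0.04, 0, 0]]

```text
t: 4.6
tcp_pos: [0.502, -0.0948, 0.1823]
tool_rot: [0.999, 0.039, -0.0, -0.0]
force: [0.2, 0.2, -2.3]
finger_gap: 0.276
gripper_force: 49.2
```

move_arm:
  increments:
    - [[1, -0.007, 0.036, 0, 0], [1, 0, 0.03, 0, 0], [1, 0, 0, 0, 0]]

```text
t: 4.9
tcp_pos: [0.4944, -0.0272, 0.1821]
tool_rot: [0.999, 0.04, -0.001, -0.001]
force: [-0.1, -0.1, -2.1]
finger_gap: 0.275
gripper_force: 49.4
```

Run:
```python
from h import *
s,p=snap('wrist','w3.png'); p=wristify(s,p)
print(s['tcp_pos'],s['tool_rot'],s['gripper_force'],s['force'])
for n in ('chip0','scraper','seam','mould'):
    for d in manip.mark_of(n,'wrist')[:4]: print(n,d,proj(p,d['xyz']).round())
s,q=snap('scene')
for n in ('chip0','scraper'):
    for d in manip.mark_of(n,'scene')[:4]: print(n,d,proj(q,d['xyz']).round())
a=cv2.resize(q['img'][90:230,160:320],None,fx=2.5,fy=2.5)
c=np.zeros((384,912,3),np.uint8);c[:350,512:]=a;c[:,:512]=p['img']
cv2.imwrite('pics/c3.png',cv2.resize(c,(800,337))[:,:,::-1])
```

```text
[ 0.4943518  -0.02724752  0.18213365] [ 9.99198820e-01  3.99948195e-02 -1.13308052e-03 -9.21637182e-04] 49.35411036014557 [-0.11214748 -0.10560878 -2.13811151]
chip0 {'xyz': [0.4533, 0.0196, 0.103], 'confidence': 0.97} [199. 241.]
chip0 {'xyz': [0.5279, 0.0308, 0.0994], 'confidence': 0.72} [187. 158.]
scraper {'xyz': [0.4938, -0.0229, 0.1463], 'confidence': 0.82} [248. 224.]
scraper {'xyz': [0.4899, 0.0845, 0.0039], 'confidence': 0.24} [161. 169.]
seam {'xyz': [0.4929, -0.0177, 0.1009], 'confidence': 0.74} [243. 202.]
chip0 {'xyz': [0.4542, 0.0246, 0.1019], 'confidence': 0.54} [262. 173.]
chip0 {'xyz': [0.5245, 0.0286, 0.1024], 'confidence': 0.52} [248. 190.]
chip0 {'xyz': [0.4889, 0.0265, 0.1061], 'confidence': 0.51} [255. 180.]
scraper {'xyz': [0.4938, -0.0327, 0.1454], 'confidence': 0.62} [235. 161.]
```

View pics/c3.png

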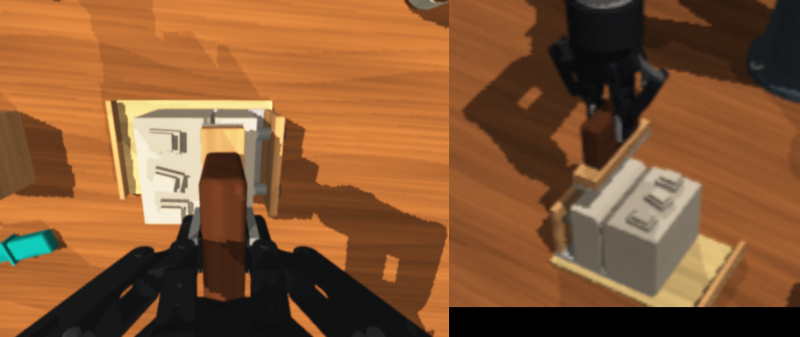

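The scraper is held square over the sprung half, behind the three crumbs. Next I lower it and wipe.

move_arm:
  increments:
    - [[1, 0.0, -0.004, -0.01, 0], [1, 0, 0, -0.015, 0], [1, 0, 0, -0.013, 0], [1, 0, 0, 0, 0]]

```text
t: 5.7
tcp_pos: [0.4946, -0.0353, 0.1423]
tool_rot: [0.999, 0.037, -0.002, -0.001]
force: [-0.6, 0.3, -1.7]
finger_gap: 0.273
gripper_force: 49.3
```

move_arm:
  increments:
    - [[1, -0.001, 0.012, 0, 0], [1, -0.001, 0.012, 0, 0], [1, -0.001, 0.012, 0, 0], [1, -0.001, 0.012, 0, 0], [1, -0.001, 0.012, 0, 0], [1, -0.001, 0.012, 0, 0], [1, -0.001, 0.012, 0, 0], [1, -0.001, 0.012, 0, 0]]

```text
t: 6.5
tcp_pos: [0.488, 0.0621, 0.1444]
tool_rot: [0.999, 0.038, 0.0, -0.0]
force: [-0.3, -0.3, -1.7]
finger_gap: 0.271
gripper_force: 49.5
```

Run:
```python
from h import *
s,p=snap('wrist','w4.png'); p=wristify(s,p)
print(s['tcp_pos'],s['tool_rot'],s['gripper_force'],s['force'])
s,q=snap('scene')
for n in ('chip0','scraper'):
    for d in manip.mark_of(n,'scene')[:4]: print(n,d,proj(q,d['xyz']).round())
a=cv2.resize(q['img'][90:230,160:320],None,fx=2.5,fy=2.5)
c=np.zeros((384,912,3),np.uint8);c[:350,512:]=a;c[:,:512]=p['img']
cv2.imwrite('pics/c4.png',cv2.resize(c,(800,337))[:,:,::-1])
```

```text
[0.48798343 0.06212263 0.14435254] [ 9.99280530e-01  3.79265496e-02  1.04292470e-05 -6.39343911e-06] 49.468724727630615 [-0.34303575 -0.27772544 -1.6783594 ]
chip0 {'xyz': [0.4548, 0.0933, 0.0205], 'confidence': 0.57} [283. 206.]
chip0 {'xyz': [0.4806, 0.0914, 0.0229], 'confidence': 0.49} [278. 211.]
chip0 {'xyz': [0.5099, 0.0914, 0.0209], 'confidence': 0.46} [272. 219.]
scraper {'xyz': [0.4876, 0.0621, 0.105], 'confidence': 0.93} [268. 186.]
```

View pics/c4.png

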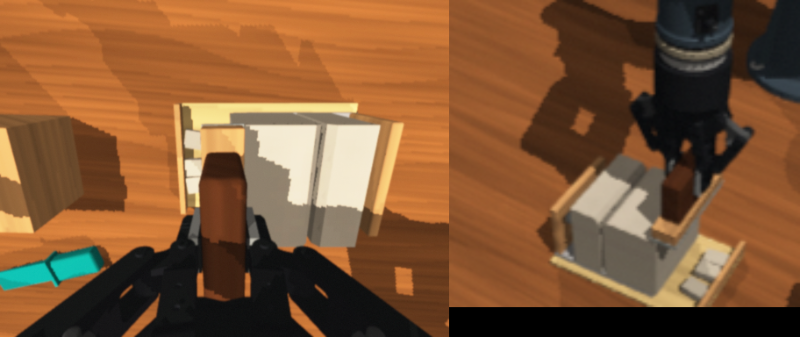

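All three crumbs lie in the gutter (wrist view about (192,150–195), scene view about (705,270)). Next I take the scraper back to the right-hand bench.

move_arm:
  increments:
    - [[1, 0, 0, 0.04, 0], [1, 0, -0.03, 0, 0], [1, 0, -0.045, 0, 0], [1, 0, -0.045, 0, 0], [1, 0, -0.045, 0, 0], [1, 0, -0.045, 0, 0], [1, 0, -0.045, 0, 0], [1, 0, -0.045, 0, 0]]

```text
t: 7.5
tcp_pos: [0.4875, -0.2416, 0.1843]
tool_rot: [0.999, 0.037, -0.0, 0.0]
force: [0.2, 0.3, -1.8]
finger_gap: 0.274
gripper_force: 49.5
```

move_arm:
  increments:
    - [[1, 0, -0.03, 0, 0], [1, 0, 0, -0.04, 0], [1, 0, 0, -0.04, 0], [1, 0, 0, -0.04, 0], [1, 0, 0, -0.015, 0], [1, 0, 0, -0.006, 0], [1, 0, 0, 0, 0], [1, 0, 0, 0, 0]]

```text
t: 8.3
tcp_pos: [0.4888, -0.2699, 0.0442]
tool_rot: [0.999, 0.038, 0.001, 0.001]
force: [0.4, -1.5, -1.3]
finger_gap: 0.275
gripper_force: 49.4
```

move_arm:
  increments:
    - [[1, 0, 0, -0.003, 0], [1, 0, 0, -0.003, 0], [1, 0, 0, 0, 0], [1, 0, 0, 0, 0]]

```text
t: 8.7
tcp_pos: [0.4889, -0.2695, 0.0386]
tool_rot: [0.999, 0.038, 0.001, 0.001]
force: [0.0, 1.2, 5.8]
finger_gap: 0.274
gripper_force: 50.1
```

move_arm:
  increments:
    - [[-1, 0, 0, 0, 0], [-1, 0, 0, 0, 0], [-1, 0, 0, 0, 0], [-1, 0, 0, 0, 0], [-1, 0, 0, 0.045, 0], [-1, 0, 0, 0.045, 0], [-1, 0, 0, 0.045, 0], [-1, 0, 0, 0.045, 0]]

```text
t: 9.5
tcp_pos: [0.4878, -0.2688, 0.2187]
tool_rot: [0.999, 0.038, -0.0, -0.0]
force: [-0.4, -0.8, -0.2]
finger_gap: 1.001
gripper_force: 0.0
```

Run:
```python
from h import *
s,p=snap('wrist'); p=wristify(s,p)
print(s['tcp_pos'],s['tool_rot'],s['q'])
for d in manip.mark_of('scraper','wrist')[:2]: print(d)
s,q=snap('scene','sc5.png')
for n in ('chip0','scraper','blade_grip','rack','seam'):
    for d in manip.mark_of(n,'scene')[:4]: print(n,d,proj(q,d['xyz']).round())
```

```text
[ 0.48776717 -0.26875314  0.21869978] [ 9.99288753e-01  3.77065272e-02 -3.25843797e-04 -3.15721647e-04] [-7.04273050e-01  4.51953733e-01  1.61828709e+00  2.85469084e-05
  1.07225891e+00  7.91078672e-01]
{'xyz': [0.4902, -0.2687, 0.0007], 'confidence': 0.56}
chip0 {'xyz': [0.4797, 0.0924, 0.0223], 'confidence': 0.63} [278. 211.]
chip0 {'xyz': [0.4544, 0.096, 0.0196], 'confidence': 0.44} [284. 206.]
scraper {'xyz': [0.4905, -0.2704, 0.0001], 'confidence': 0.83} [173. 168.]
blade_grip {'xyz': [0.3245, 0.2497, 0.0127], 'confidence': 0.75} [357. 202.]
blade_grip {'xyz': [0.4601, 0.4809, 0.0042], 'confidence': 0.66} [429. 282.]
rack {'xyz': [0.4718, 0.2802, 0.0003], 'confidence': 0.98} [345. 247.]
seam {'xyz': [0.4801, 0.0936, 0.0231], 'confidence': 0.74} [278. 211.]
seam {'xyz': [0.4966, -0.0152, 0.1027], 'confidence': 0.72} [240. 177.]
seam {'xyz': [0.7092, 0.2106, 0.0035], 'confidence': 0.47} [270. 306.]
```

move_arm:
  increments:
    - [[-1, 0, 0.04, 0.025, 0], [-1, 0, 0.045, 0, 0], [-1, 0.003, 0.045, 0, 0], [-1, 0.003, 0.045, 0, 0], [-1, 0, 0.045, 0, 0], [-1, 0, 0.031, 0, 0], [-1, 0, 0, 0, 0]]

```text
t: 10.6
tcp_pos: [0.4924, -0.0142, 0.2408]
tool_rot: [0.999, 0.04, -0.002, -0.001]
force: [0.4, -0.4, 0.4]
finger_gap: 0.999
gripper_force: 0.0
```

Run:
```python
from h import *
s,p=snap('wrist'); p=wristify(s,p)
print(s['tcp_pos'],s['tool_rot'])
np.savez('pics/w6',w=p['world_to_cam'],k=[p['fx'],p['fy'],p['cx'],p['cy']])
for n in ('chip0','seam','mould','gutter'):
  for d in manip.mark_of(n,'wrist')[:3]: print(n,d,proj(p,d['xyz']).round())
u,v=proj(p,(0.495,-0.018,0.102)); print(u,v)
im=p['img']; x0=int(u)-100;y0=int(v)-75
print(x0,y0,im.shape)
cv2.imwrite('pics/w6.png',cv2.resize(im[y0:y0+150,x0:x0+200],(800,600),interpolation=cv2.INTER_CUBIC)[:,:,::-1])
```

```text
[ 0.49240786 -0.01420285  0.24081475] [ 0.99918781  0.04022284 -0.00209529 -0.00120284]
chip0 {'xyz': [0.5107, 0.0969, 0.017], 'confidence': 0.9} [172. 143.]
chip0 {'xyz': [0.4781, 0.0945, 0.0227], 'confidence': 0.66} [173. 168.]
chip0 {'xyz': [0.458, 0.0926, 0.0207], 'confidence': 0.65} [175. 182.]
seam {'xyz': [0.4939, -0.0181, 0.103], 'confidence': 0.93} [258. 181.]
mould {'xyz': [0.4919, -0.0171, -0.004], 'confidence': 0.9} [257. 161.]
gutter {'xyz': [0.4908, 0.085, 0.0051], 'confidence': 0.75} [183. 157.]
258.11579391715605 179.7193270171107
158 104 (384, 512, 3)
```

View pics/w6.png

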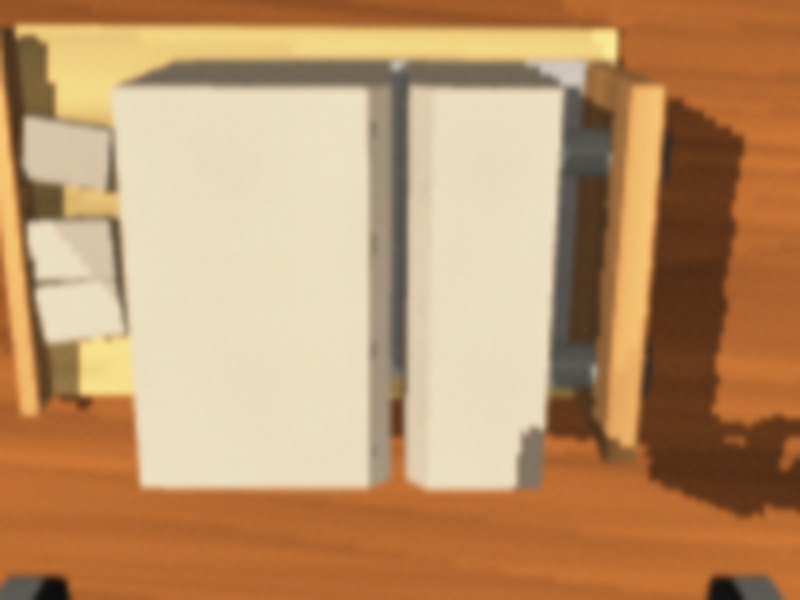

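The top is clear, with the three crumbs at (65,150), (70,250) and (80,310) in the gutter. The seam slot runs from (398,90) to (398,480).

Run:
```python
from h import *
z=np.load('pics/w6.npz'); p=dict(world_to_cam=z['w'],fx=z['k'][0],fy=z['k'][1],cx=z['k'][2],cy=z['k'][3])
f=lambda u,v,h: onz(p,158+u/4,104+v/4,h)
for n,a,b,h in (('outer',(113,88),(140,488),.102),('wbev',(368,88),(370,488),.102),('wface',(391,90),(390,485),.096),('sface',(406,90),(407,485),.096),('sbev',(434,88),(428,488),.102),('sback',(562,88),(542,488),.102)):
    A,B=f(*a,h),f(*b,h); d=A-B; print(n,A.round(4),B.round(4),((A+B)/2).round(4),np.degrees(np.arctan2(d[1],d[0])).round(2),np.hypot(*d[:2]).round(4))
```

```text
outer [0.5448 0.058  0.102 ] [0.4348 0.0506 0.102 ] [0.4898 0.0543 0.102 ] 3.85 0.1102
wbev [ 0.5499 -0.0052  0.102 ] [ 0.4401 -0.014   0.102 ] [ 0.495  -0.0096  0.102 ] 4.57 0.1101
wface [ 0.5493 -0.0111  0.096 ] [ 0.4386 -0.0198  0.096 ] [ 0.4939 -0.0154  0.096 ] 4.53 0.111
sface [ 0.5496 -0.0149  0.096 ] [ 0.439  -0.0247  0.096 ] [ 0.4943 -0.0198  0.096 ] 5.08 0.111
sbev [ 0.5512 -0.0216  0.102 ] [ 0.4414 -0.0303  0.102 ] [ 0.4963 -0.026   0.102 ] 4.53 0.1101
sback [ 0.5538 -0.0534  0.102 ] [ 0.444  -0.0623  0.102 ] [ 0.4989 -0.0579  0.102 ] 4.69 0.1101
```

move_arm:
  increments:
    - [[-1, -0.003, 0.04, 0.015, 0], [-1, -0.003, 0.045, 0.015, 0], [-1, -0.003, 0.045, 0, 0], [-1, -0.003, 0.045, 0, 0], [-1, -0.003, 0.045, 0, 0], [-1, -0.003, 0.045, 0, 0], [-1, -0.003, 0.032, 0, 0], [-1, 0, 0, 0, 0]]

```text
t: 11.65
tcp_pos: [0.4734, 0.2814, 0.272]
tool_rot: [0.999, 0.039, 0.0, -0.001]
force: [0.6, -0.4, 0.3]
finger_gap: 0.997
gripper_force: 0.0
```

Run:
```python
from h import *
s,p=snap('wrist'); p=wristify(s,p)
print(s['tcp_pos'],s['tool_rot'],s['q'])
np.savez('pics/w7',w=p['world_to_cam'],k=[p['fx'],p['fy'],p['cx'],p['cy']])
for n in ('blade_grip','blade','rack'):
  for d in manip.mark_of(n,'wrist')[:3]: print(n,d,proj(p,d['xyz']).round())
u,v=proj(p,(0.473,.283,0.126)); print(u,v)
im=p['img']; x0=int(u)-80;y0=int(v)-60
print(x0,y0)
cv2.imwrite('pics/w7.png',cv2.resize(im[y0:y0+120,x0:x0+160],(800,600),interpolation=cv2.INTER_CUBIC)[:,:,::-1])
```

```text
[0.47341664 0.28138486 0.27203169] [ 9.99235429e-01  3.90909135e-02  1.94836578e-04 -6.48428250e-04] [3.32707276e-01 3.79736252e-01 1.57208933e+00 1.21614306e-03
 1.18901901e+00 1.82484916e+00]
blade_grip {'xyz': [0.4628, 0.4811, 0.0151], 'confidence': 0.96} [118. 156.]
blade_grip {'xyz': [0.3263, 0.247, 0.0102], 'confidence': 0.69} [268. 247.]
blade_grip {'xyz': [0.4675, 0.2814, 0.1266], 'confidence': 0.56} [254. 186.]
blade {'xyz': [0.2871, 0.368, 0.014], 'confidence': 0.95} [195. 263.]
blade {'xyz': [0.3872, 0.3802, 0.0219], 'confidence': 0.84} [186. 210.]
blade {'xyz': [0.4735, 0.2811, 0.005], 'confidence': 0.7} [255. 158.]
rack {'xyz': [0.4704, 0.2855, 0.0055], 'confidence': 0.68} [252. 159.]
252.70246980488045 180.66873870882586
172 120
```

View pics/w7.png

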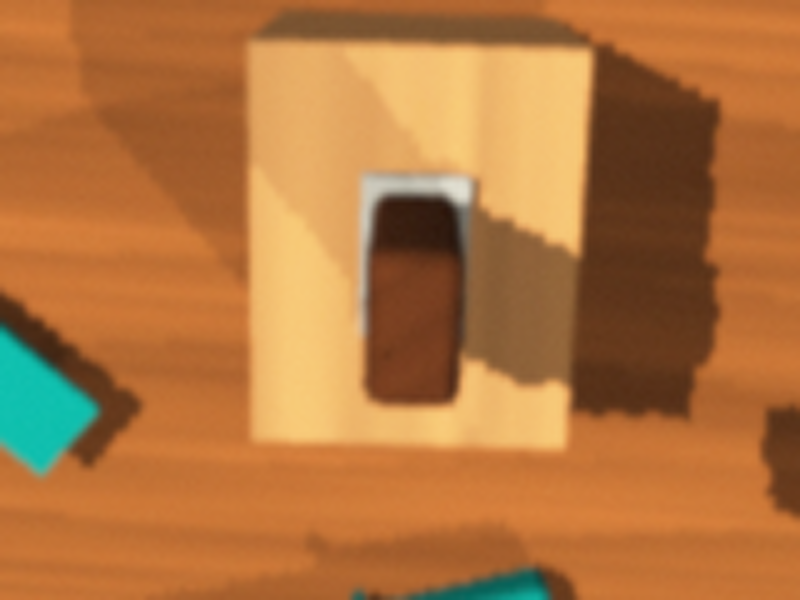

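The brown-handled blade hangs in the rack, with its handle top at (413,326), the guard at (417,180) and the rack nearly aligned with the view.

Run:
```python
from h import *
z=np.load('pics/w7.npz'); p=dict(world_to_cam=z['w'],fx=z['k'][0],fy=z['k'][1],cx=z['k'][2],cy=z['k'][3])
f=lambda u,v,h: onz(p,172+u/5,120+v/5,h)
for n,c,h in (('rack',[(248,40),(592,45),(568,450),(250,442)],.088),('handle',[(370,250),(462,250),(459,403),(365,403)],.152)):
    P=np.array([f(*q,h) for q in c]); print(n,P.mean(0).round(4))
    for a,b in((0,3),(1,2),(0,1),(3,2)): d=P[a]-P[b]; print(np.degrees(np.arctan2(d[1],d[0])).round(1),np.linalg.norm(d).round(4))
A,B=f(360,175,.092),f(475,178,.092);print(A,B)
```

```text
rack [0.4744 0.2807 0.088 ]
2.5 0.1006
3.4 0.1016
93.7 0.0798
92.9 0.0814
handle [0.4758 0.2809 0.152 ]
2.1 0.0321
4.0 0.032
94.5 0.018
94.5 0.0191
[0.49363291 0.29513835 0.092     ] [0.49504171 0.26797135 0.092     ]
```

move_arm:
  increments:
    - [[-1, 0.0015, 0, 0, -1.3], [-1, 0, 0, -0.045, 0], [-1, 0, 0, -0.045, 0], [-1, 0, 0, -0.04, 0], [-1, 0, 0, -0.025, 0], [-1, 0, 0, -0.01, 0], [-1, 0, 0, 0, 0], [-1, 0, 0, 0, 0]]

```text
t: 12.65
tcp_pos: [0.4759, 0.2788, 0.1084]
tool_rot: [1.0, 0.026, 0.001, -0.0]
force: [-0.6, 0.2, -0.2]
finger_gap: 0.998
gripper_force: 0.0
```

move_arm:
  increments:
    - [[1, 0, 0, 0, 0], [1, 0, 0, 0, 0], [1, 0, 0, 0, 0], [1, 0, 0, 0, 0], [1, 0, 0, 0, 0], [1, 0, 0, 0, 0]]
  newtons: 60

```text
t: 13.25
tcp_pos: [0.4749, 0.2794, 0.1078]
tool_rot: [1.0, 0.026, 0.0, -0.0]
force: [-0.5, 0.7, 3.7]
finger_gap: 0.231
gripper_force: 58.5
```

move_arm:
  increments:
    - [[1, 0, 0, 0.015, 0], [1, 0, 0, 0.025, 0], [1, 0, 0, 0.03, 0], [1, 0, 0, 0.03, 0], [1, 0, 0, 0.03, 0], [1, 0, 0, 0.02, 0], [1, 0, 0, 0, 0]]

```text
t: 13.95
tcp_pos: [0.4763, 0.2795, 0.2599]
tool_rot: [1.0, 0.027, 0.003, -0.001]
force: [0.8, 0.7, -0.8]
finger_gap: 0.225
gripper_force: 59.3
```

move_arm:
  increments:
    - [[1, 0.002, -0.03, 0, 1.4], [1, 0.002, -0.045, 0, 0], [1, 0.003, -0.045, 0, 0], [1, 0.003, -0.045, 0, 0], [1, 0.003, -0.045, 0, 0], [1, 0.003, -0.045, 0, 0], [1, 0.003, -0.03, 0, 0], [1, 0, -0.012, 0, 0]]

```text
t: 14.75
tcp_pos: [0.4931, -0.0208, 0.2557]
tool_rot: [0.999, 0.037, -0.001, -0.0]
force: [0.9, 0.2, 0.2]
finger_gap: 0.232
gripper_force: 59.5
```

move_arm:
  increments:
    - [[1, 0, 0, 0, 0], [1, 0, 0, 0, 0], [1, 0, 0, 0, 0]]

```text
t: 15.05
tcp_pos: [0.4931, -0.0165, 0.2569]
tool_rot: [0.999, 0.039, -0.001, -0.0]
force: [-0.1, -0.3, -1.6]
finger_gap: 0.223
gripper_force: 59.5
```

Run:
```python
from h import *
s,p=snap('wrist'); p=wristify(s,p)
print(s['tcp_pos'],s['tool_rot'],s['force'],s['ft_torque'])
for c in ('wrist','scene','top'):
  if c!='wrist': _,q=snap(c)
  else: q=p
  for n in ('blade','blade_grip','seam'):
   for d in manip.mark_of(n,c)[:4]:
    if abs(d['xyz'][1])<.1: print(c,n,d,proj(q,d['xyz']).round())
  if c=='scene': a=cv2.resize(q['img'][110:230,170:330],(533,400),interpolation=cv2.INTER_CUBIC)
c=np.zeros((400,1066,3),np.uint8);c[:,:533]=cv2.resize(p['img'],(533,400));c[:,533:]=a
cv2.imwrite('pics/c8.png',cv2.resize(c,(800,300))[:,:,::-1])
```

```text
[ 0.49306571 -0.01651567  0.25685274] [ 9.99219728e-01  3.94889106e-02 -6.07012998e-04 -4.38977589e-04] [-0.14531678 -0.31566282 -1.56982892] [ 0.02378539  0.08628252 -0.06350879]
wrist blade_grip {'xyz': [0.4879, -0.0157, 0.2741], 'confidence': 0.56} [251. 276.]
wrist seam {'xyz': [0.4956, -0.0168, 0.101], 'confidence': 0.81} [255. 176.]
scene blade {'xyz': [0.4905, -0.0182, 0.1544], 'confidence': 0.9} [240. 160.]
scene blade_grip {'xyz': [0.4924, -0.0144, 0.2753], 'confidence': 0.94} [240. 119.]
top seam {'xyz': [0.4969, -0.0161, 0.0979], 'confidence': 0.83} [274. 200.]
```

View pics/c8.png

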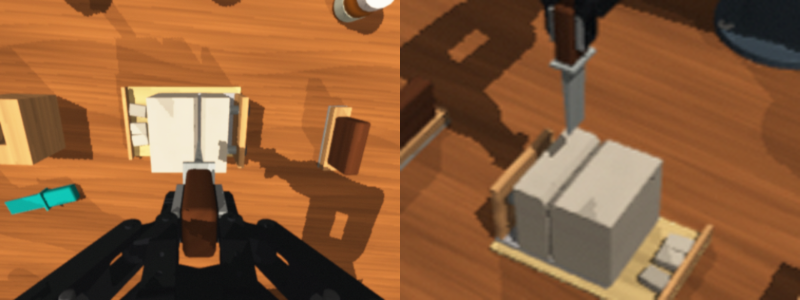

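The scraper stands on the right, the crumbs are in the gutter, and the blade hangs upright above the seam (wrist tip at about (198,165)).

move_arm:
  increments:
    - [[1, 0.001, -0.001, -0.02, 0], [1, 0, 0, -0.02, 0], [1, 0, 0, -0.01, 0], [1, 0, 0, 0, 0], [1, 0, 0, 0, 0], [1, 0, 0, 0, 0]]

```text
t: 16.25
tcp_pos: [0.4954, -0.0192, 0.2082]
tool_rot: [0.999, 0.039, 0.001, 0.0]
force: [-0.0, 0.1, -0.9]
finger_gap: 0.225
gripper_force: 59.4
```

Run:
```python
from h import *
A=[]
for i in range(4):
    q=manip.snapshot('scene'); s=manip.sense(); A.append(np.r_[s['tcp_pos'],s['force']])
print(np.array(A).round(4))
for n in ('blade','seam'):
    for d in manip.mark_of(n,'scene')[:3]:
        if abs(d['xyz'][1])<.1: print(n,d)
print(proj(q,(0.494,-0.0177,0.105)))
cv2.imwrite('pics/c9.png',cv2.resize(q['img'][125:215,190:310],(800,600),interpolation=cv2.INTER_CUBIC)[:,:,::-1])
```

```text
[[ 0.4954 -0.0192  0.2082 -0.0538  0.3491 -1.4296]
 [ 0.4953 -0.0192  0.2081  0.3216 -0.0633 -0.5305]
 [ 0.4951 -0.0192  0.2081 -0.1351 -0.4355 -1.4512]
 [ 0.495  -0.0191  0.2079  0.9347  0.2267 -1.7406]]
blade {'xyz': [0.4887, -0.0192, 0.1047], 'confidence': 0.72}
seam {'xyz': [0.5101, 0.0923, 0.0229], 'confidence': 0.71}
seam {'xyz': [0.4963, -0.0137, 0.1035], 'confidence': 0.66}
[239.78902762 175.14694461]
```

View pics/c9.png

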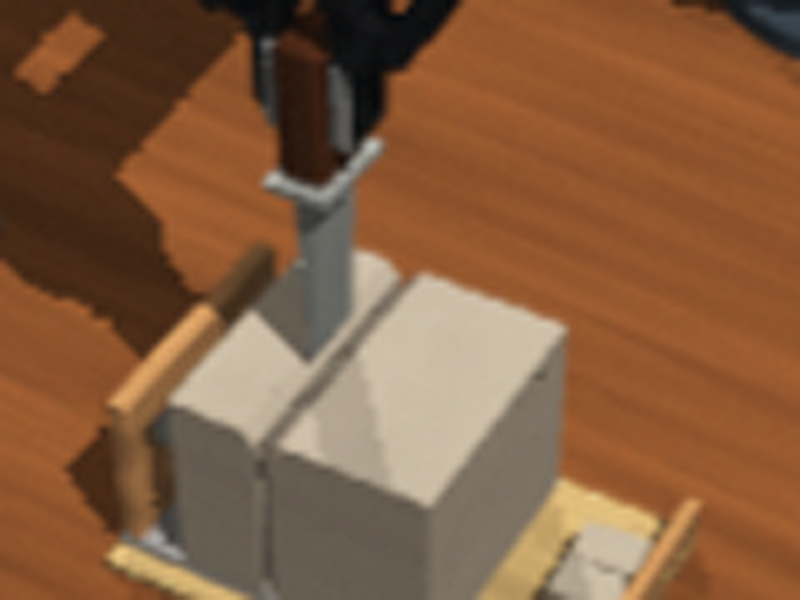

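The crop shows the tip at about (329,345), just above the mould. It looks a few mm short of the seam line, on the sprung side, so I'll measure the offset numerically in the wrist image.

Run:
```python
from h import *
s,p=snap('wrist'); tc=p['tool_from_camera'].copy(); p=wristify(s,p)
im=p['img']; g=cv2.cvtColor(im,cv2.COLOR_RGB2GRAY).astype(int)
print('cx',p['cx'],p['fx'],s['tcp_pos'])
cv2.imwrite('pics/w9.png',im[:,:,::-1])
pr=[proj(p,(0.4945+a*.997,-0.0177+a*.0793,.102)) for a in (-.05,0,.05)]; print(np.round(pr,1))
for v in range(int(pr[2][1])-8,int(pr[2][1])+50,6): print(v,g[v,228:282:1].tolist())
hsv=cv2.cvtColor(im,cv2.COLOR_RGB2HSV)
m=((hsv[:,:,0]<14)&(hsv[:,:,1]>120)&(hsv[:,:,2]<150)).astype(np.uint8)
for v in range(200,384,20):
    c=np.where(m[v,215:295])[0]+215; print('h',v,(c.min(),c.max(),len(c)) if len(c) else None)
# scene: seam profile along mould y at several mould x
_,q=snap('scene'); gs=cv2.cvtColor(q['img'],cv2.COLOR_RGB2GRAY).astype(np.float32)
for a in (-.045,-.04,.03,.04,.05):
    o=[]
    for y in np.arange(-.014,.0201,.001):
        X=np.array([.4945+a*.997-y*.0793,-.0177+a*.0793+y*.997,.102]); u,v=proj(q,X); o.append(int(cv2.getRectSubPix(gs,(1,1),(float(u),float(v)))[0,0]))
    print('s',a,o)
```

```text
cx 254.6115111818002 275.81876152042827 [ 0.49483647 -0.01906712  0.20768912]
[[252.7 239.4]
 [252.5 192.7]
 [252.2 139.8]]
131 [133, 133, 132, 132, 132, 132, 132, 132, 132, 134, 133, 131, 133, 135, 132, 126, 122, 123, 126, 129, 129, 119, 95, 92, 97, 103, 122, 143, 147, 145, 143, 137, 135, 132, 131, 131, 132, 132, 132, 132, 132, 130, 132, 132, 132, 131, 132, 132, 131, 131, 131, 132, 130, 131]
137 [234, 235, 236, 235, 235, 235, 235, 235, 235, 235, 235, 235, 235, 235, 228, 192, 167, 162, 163, 163, 160, 140, 103, 93, 95, 104, 147, 203, 219, 222, 220, 222, 222, 228, 231, 232, 233, 233, 233, 232, 232, 233, 233, 233, 233, 233, 233, 233, 233, 233, 233, 233, 233, 233]
143 [220, 229, 233, 235, 235, 235, 236, 235, 235, 234, 235, 235, 235, 234, 228, 189, 149, 149, 159, 163, 159, 141, 103, 95, 97, 107, 148, 202, 218, 220, 221, 221, 223, 228, 231, 233, 233, 233, 233, 233, 233, 233, 232, 233, 233, 233, 233, 233, 233, 233, 232, 233, 233, 232]
149 [218, 217, 217, 216, 218, 221, 229, 233, 235, 235, 235, 235, 235, 234, 228, 190, 158, 159, 162, 161, 160, 141, 103, 93, 96, 105, 146, 202, 217, 219, 221, 
[... 2290 characters left out ...]
, 191, 190, 188, 186, 184, 183, 182, 182, 180, 175, 167, 156, 143, 130, 121, 119, 120, 127, 144, 160, 174, 182, 187, 190, 190, 190, 190, 190, 190, 190]
s 0.03 [189, 189, 188, 188, 187, 185, 183, 182, 181, 182, 181, 181, 181, 176, 167, 157, 141, 126, 110, 104, 103, 105, 114, 125, 137, 150, 160, 167, 167, 167, 166, 166, 166, 166, 166]
s 0.04 [187, 188, 188, 188, 187, 186, 185, 183, 182, 181, 180, 179, 178, 175, 170, 163, 153, 140, 128, 124, 123, 126, 139, 155, 171, 180, 187, 192, 188, 185, 181, 176, 170, 167, 167]
s 0.05 [189, 189, 189, 189, 189, 188, 187, 185, 184, 182, 181, 180, 179, 176, 170, 161, 150, 136, 122, 113, 114, 119, 132, 148, 165, 177, 185, 192, 193, 193, 193, 193, 193, 192, 189]
```

The wrist view puts the seam centre about 2 mm to +y of the blade plane, and the scene view agrees. I'll correct by 2 mm and descend.

move_arm:
  increments:
    - [[1, 0, 0.002, 0, 0], [1, 0, 0, -0.004, 0], [1, 0, 0, -0.004, 0], [1, 0, 0, -0.004, 0], [1, 0, 0, -0.004, 0], [1, 0, 0, 0, 0], [1, 0, 0, 0, 0]]

```text
t: 17.35
tcp_pos: [0.4946, -0.0171, 0.1911]
tool_rot: [0.999, 0.039, -0.0, -0.0]
force: [0.4, -0.6, -0.6]
finger_gap: 0.226
gripper_force: 59.4
```

```bash
cat > f.py <<'E'
from h import *
A=[]
for i in range(8):
    manip.snapshot('top'); s=manip.sense(); A.append(np.r_[s['tcp_pos']*1000,s['force'],s['ft_torque']])
A=np.array(A); print(A.mean(0).round(2), A.std(0).round(2)[3:6], s['t'])
E
python3 f.py
```

```text
[ 4.9476e+02 -1.7080e+01  1.9143e+02 -3.0000e-02  9.0000e-02 -1.1900e+00
 -1.0000e-02 -1.0000e-02 -0.0000e+00] [0.42 0.38 0.4 ] 17.75
```

move_arm:
  increments:
    - [[1, 0, 0, -0.003, 0], [1, 0, 0, -0.003, 0], [1, 0, 0, -0.003, 0], [1, 0, 0, -0.003, 0], [1, 0, 0, 0, 0], [1, 0, 0, 0, 0]]

```text
t: 18.35
tcp_pos: [0.4946, -0.017, 0.1792]
tool_rot: [0.999, 0.039, -0.0, -0.0]
force: [0.1, 0.6, -1.0]
finger_gap: 0.222
gripper_force: 59.4
```

```bash
python3 f.py
```

```text
[ 4.9473e+02 -1.7060e+01  1.7939e+02  2.1000e-01  8.0000e-02 -1.2700e+00
 -2.0000e-02 -1.0000e-02  0.0000e+00] [0.46 0.35 0.36] 18.75
```

move_arm:
  increments:
    - [[1, 0, 0, -0.002, 0], [1, 0, 0, -0.002, 0], [1, 0, 0, -0.002, 0], [1, 0, 0, 0, 0], [1, 0, 0, 0, 0]]

```text
t: 19.25
tcp_pos: [0.4946, -0.0171, 0.1732]
tool_rot: [0.999, 0.039, -0.0, -0.0]
force: [-0.9, -0.0, -1.4]
finger_gap: 0.225
gripper_force: 59.4
```

```bash
python3 f.py
```

```text
[ 4.9469e+02 -1.7050e+01  1.7335e+02 -1.6000e-01  1.4000e-01 -1.2500e+00
  0.0000e+00 -0.0000e+00 -1.0000e-02] [0.5  0.28 0.54] 19.65
```

move_arm:
  increments:
    - [[1, 0, 0, -0.0015, 0], [1, 0, 0, -0.0015, 0], [1, 0, 0, 0, 0], [1, 0, 0, 0, 0]]

```text
t: 20.05
tcp_pos: [0.4946, -0.017, 0.1702]
tool_rot: [0.999, 0.039, -0.0, -0.0]
force: [0.5, -0.2, -1.0]
finger_gap: 0.226
gripper_force: 59.4
```

```bash
python3 f.py
```

```text
[ 4.9466e+02 -1.7040e+01  1.7032e+02 -3.0000e-02  2.1000e-01 -1.0700e+00
  1.0000e-02  1.0000e-02 -1.0000e-02] [0.46 0.39 0.56] 20.45
```

move_arm:
  increments:
    - [[1, 0, 0, -0.0015, 0], [1, 0, 0, -0.0015, 0], [1, 0, 0, 0, 0], [1, 0, 0, 0, 0]]

```text
t: 20.85
tcp_pos: [0.4946, -0.017, 0.1672]
tool_rot: [0.999, 0.039, -0.0, -0.0]
force: [-0.2, -1.0, -1.5]
finger_gap: 0.226
gripper_force: 59.4
```

```bash
python3 f.py
```

```text
[ 4.9467e+02 -1.7040e+01  1.6733e+02  1.2000e-01  1.0000e-01 -1.0400e+00
  0.0000e+00 -0.0000e+00 -0.0000e+00] [0.45 0.49 0.2 ] 21.25
```

move_arm:
  increments:
    - [[1, 0, 0, -0.0015, 0], [1, 0, 0, -0.0015, 0], [1, 0, 0, 0, 0], [1, 0, 0, 0, 0]]

```text
t: 21.65
tcp_pos: [0.4946, -0.017, 0.1642]
tool_rot: [0.999, 0.039, -0.0, -0.0]
force: [-0.1, 0.6, -1.8]
finger_gap: 0.225
gripper_force: 59.4
```

```bash
python3 f.py
```

```text
[ 4.9459e+02 -1.7030e+01  1.6428e+02  3.7000e-01 -1.8000e-01 -1.3100e+00
 -1.0000e-02 -1.0000e-02  2.0000e-02] [0.42 0.52 0.5 ] 22.05
```

move_arm:
  increments:
    - [[1, 0, 0, -0.0015, 0], [1, 0, 0, -0.0015, 0], [1, 0, 0, 0, 0], [1, 0, 0, 0, 0]]

```text
t: 22.45
tcp_pos: [0.4949, -0.0171, 0.1614]
tool_rot: [0.999, 0.039, 0.0, 0.0]
force: [-0.0, -1.0, -0.2]
finger_gap: 0.229
gripper_force: 59.7
```

```bash
python3 f.py
```

```text
[ 4.9491e+02 -1.7090e+01  1.6137e+02  9.8000e-01  0.0000e+00  3.4000e-01
 -2.0000e-02 -1.4000e-01  1.0000e-02] [0.23 0.48 0.33] 22.85
```

move_arm:
  increments:
    - [[1, 0, 0, -0.0015, 0], [1, 0, 0, -0.0015, 0], [1, 0, 0, 0, 0], [1, 0, 0, 0, 0]]

```text
t: 23.25
tcp_pos: [0.4947, -0.017, 0.1582]
tool_rot: [0.999, 0.039, -0.0, -0.0]
force: [1.2, 0.4, 0.6]
finger_gap: 0.226
gripper_force: 59.8
```

```bash
python3 f.py
```

```text
[ 4.9465e+02 -1.7020e+01  1.5822e+02  9.5000e-01  2.7000e-01 -6.0000e-02
 -1.0000e-02 -1.8000e-01  1.0000e-02] [0.52 0.46 0.59] 23.65
```

move_arm:
  increments:
    - [[1, 0, 0, -0.001, 0], [1, 0, 0, -0.001, 0], [1, 0, 0, -0.001, 0], [1, 0, 0, -0.001, 0]]

```text
t: 24.05
tcp_pos: [0.4946, -0.0171, 0.1544]
tool_rot: [0.999, 0.039, 0.0, 0.0]
force: [0.6, -0.0, 3.6]
finger_gap: 0.225
gripper_force: 59.8
```

```bash
python3 f.py
```

```text
[ 4.9462e+02 -1.7040e+01  1.5425e+02  8.0000e-02 -2.7000e-01  1.9600e+00
 -4.0000e-02 -5.0000e-02  1.0000e-02] [0.28 0.52 0.51] 24.45
```

move_arm:
  increments:
    - [[1, 0, 0, -0.001, 0], [1, 0, 0, -0.001, 0], [1, 0, 0, -0.001, 0]]

```text
t: 24.75
tcp_pos: [0.4947, -0.0171, 0.1514]
tool_rot: [0.999, 0.039, 0.0, 0.0]
force: [-0.3, -0.2, 4.6]
finger_gap: 0.225
gripper_force: 59.9
```

```bash
python3 f.py
```

```text
[ 4.9471e+02 -1.7050e+01  1.5124e+02  2.9000e-01 -2.7000e-01  2.2700e+00
 -1.0000e-02 -7.0000e-02 -2.0000e-02] [0.34 0.4  0.58] 25.15
```

move_arm:
  increments:
    - [[1, 0, 0, 0, 0], [1, 0, 0, 0, 0], [1, 0, 0, 0, 0], [1, 0, 0, 0, 0], [1, 0, 0, 0, 0], [1, 0, 0, 0, 0], [1, 0, 0, 0, 0], [1, 0, 0, 0, 0]]

```text
t: 25.95
tcp_pos: [0.4947, -0.017, 0.1512]
tool_rot: [0.999, 0.039, 0.0, -0.0]
force: [0.5, -0.1, 0.5]
finger_gap: 0.231
gripper_force: 59.8
```

```bash
python3 f.py
python3 - <<'E'
from h import *
for c in ('scene','wrist'):
    s,q=snap(c)
    for n in ('chip0','scraper','blade','sprung_half'):
        for d in manip.mark_of(n,c)[:3]: print(c,n,d)
E
```

```text
[ 4.9467e+02 -1.7040e+01  1.5126e+02  8.6000e-01  1.0000e-02  1.7000e-01
 -1.0000e-02 -2.1000e-01 -0.0000e+00] [0.21 0.39 0.42] 26.35
scene chip0 {'xyz': [0.4815, 0.0928, 0.024], 'confidence': 0.56}
scene chip0 {'xyz': [0.5105, 0.0931, 0.0193], 'confidence': 0.5}
scene chip0 {'xyz': [0.455, 0.093, 0.0215], 'confidence': 0.44}
scene scraper {'xyz': [0.4872, -0.2706, 0.0027], 'confidence': 0.64}
scene blade {'xyz': [0.2889, 0.3643, 0.0136], 'confidence': 0.94}
scene blade {'xyz': [0.4877, -0.2722, 0.0026], 'confidence': 0.74}
scene blade {'xyz': [0.3888, 0.3792, 0.0168], 'confidence': 0.69}Traceback (most recent call last):
  File "<stdin>", line 5, in <module>
ValueError: it knows: blade, blade_grip, chip, cup, gutter, head, jar, mould, rack, scraper, seam
```

move_arm:
  increments:
    - [[1, 0, 0, -0.0006, 0], [1, 0, 0, -0.0006, 0]]

```text
t: 26.75
tcp_pos: [0.4947, -0.0171, 0.1505]
tool_rot: [0.999, 0.039, 0.0, 0.0]
force: [-0.8, 0.2, 4.5]
finger_gap: 0.23
gripper_force: 59.9
```

```bash
python3 -c "
from station import manip
s=manip.sense();print(s['t'],s['force'],s['tcp_pos']);print(manip.sign_off())"
```

```text
26.75 [-0.75265861  0.23420298  4.45211426] [ 0.49467516 -0.01708478  0.15045844]
the job is handed in; nothing more can be done
None
```

I handed the job in at about 27 s; no verdict came back. The crumbs are in the gutter, the scraper is upright on the bench, and the blade is still gripped in the seam at about 1 mm estimated push-back. The last drag was about 5.7 N, above the 3–5 N snug range, and it fades at rest. I viewed 11 pictures, one over the limit of 10.

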